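# Turn the washed tray over to drain beneath the low rack

### The arm

A 7-joint arm with a two-finger parallel gripper is mounted at the origin on a cart in front of the work surface, level with it; the furniture and walls round the work are solid. World frame = base frame: x ahead of the robot, y to its left, z up, the work surface at z = 0. Lengths are in m, angles in rad, forces in N, time in s.
With the tool pointing down it reaches from about 0.35 to 0.9 m from the base axis. Payload 19.9 kg.
Tool frame: the origin (TCP) lies at the very end of the fingers, on their centre line; the grasp point (between the pads) lies 19 mm behind it (ctrl.pinch_z is the distance from the TCP to the grasp point, in m); z points along the fingers, x is the direction in which the jaws open and shut, and the axes are right-handed (so a half turn about z gives the same grasp; the last joint's range is limited). The gripper opens to 85 mm and grips with 20 to 120 N. Pads are 22 mm wide; open, the fingers measure 114 mm over their backs; the gripper's body (76 mm by 85 mm) begins 54 mm behind the grasp point. The pads swing forward as they close: fully open they stand 13 mm farther back than shut.
Start: joints at [-1.256, 0.417, -0.01, 1.614, 0.005, 1.111, -0.053], TCP at [0.218, 0.586, 0.231] pointing down, gripper open.
Joint ranges: [-2.81, 2.81], [-0.39, 2.02], [-1.27, 1.25], [0.06, 2.57], [-1.19, 4.33], [0.19, 2], [-2.82, 2.82]. Speed limits (rad/s): [1.89, 1.89, 2.39, 2.39, 3.01, 3.01, 3.01].

### API

Orientations are given as a unit quaternion [w, x, y, z].
In Python, from plant import monitor, viewer, ticket, ctrl gives the robot as it stands. The module is installed in compiled form; this text tells all that it offers.
- The arm moves only by the shell command python3 -m crank 'ROWS' [FORCE]. ROWS is JSON, a list of rows, each an object of numbers: "jaw": the closure, from 0 (fully open) to 1 (shut); "tx", "ty", "tz": the shift along the tool's x, y, z in mm; "twist": the turn about the tool's z in degrees. A call has 1 to 12 rows; each row is the pose to reach, as a shift and turn from the pose commanded when the call began, along the tool's axes at that moment; what a row does not reach only later rows make up. A row lasts 1/12 s, in which the tool goes at most 41.7 mm and 7.16 degrees, less where a joint would pass 70% of its speed; a pose out of reach is approached as far as the arm can. A call with a gripper value outside its range is refused whole. The fingers move at their own pace and stop on an object; FORCE is the grip in N (left out, the last holds). Time passes only in rows, so rows that repeat a pose let the fingers close. It gives the time, the measured TCP pose, the force and the opening at its end, in the units of the state.
- monitor.get_obs(): the state, without advancing time (a new reading comes with each control period).
- viewer.snapshot(name): name is "side" or "top" or "wrist"; returns a dict with "frame" (400x640x3 uint8, red, green, blue), "mtx" (3x3 intrinsics, pixels), "rvec" (rotation vector, rad) and "tvec" (3), from world to camera coordinates, as OpenCV has them; the wrist camera has in their place "tool_from_camera" (4x4, takes a point from camera to tool coordinates, whose origin is the TCP and whose axes are the tool frame's). Camera axes: x right, y down, z forward; pixel columns grow to the right and rows downward; lengths in m; the calibration is good to about 2 mm. A picture is of the moment at which its call begins: read the wrist's pose just before it. There is no depth.
- ticket.hand_in(): hands the job in, once; it reports no verdict.
The state is a dict: "time_s": time; "joint_positions": joint angles; "joint_vel": joint speeds; "joint_efforts": joint torques, N m; "eef_pos": TCP position; "orientation": TCP orientation; "ft_force": force on the tool from outside, world axes, zero at the start; "torque": the same for the moment, N m; "opening": finger opening in m.
Only numpy, scipy, OpenCV 4.12 (cv2) and the standard library are available. Lean on these libraries where they do the work, as an engineer would, in place of code of your own. Each camera call takes 0.05 s, during which the arm holds its last target.

### The job

The washed blue tray lies mouth-up beneath the low wire rack. Using the turner (never the gripper itself) on the tray, flip it mouth-down without bringing it out from under the rack, then push it home flush against the stop rail at the back of the rack. Finally lay the turner flat on the counter, clear of the rack, and leave the bottles on the rack standing where they are.

Things in the scene. Friction and masses are not known exactly. Their poses are not given: they have to be found in the camera images.
- rack: Fixed wire bench rack, 220 deep (x) x 230 wide (y) mm, on four 12 mm corner posts (feet 18 mm). Origin: centre of its footprint, on the counter; x points from its open front (towards the sink side, left) to its back; z up. Treat its deck as a solid plate over the whole footprint: underside 115, top 126 mm up. Sides are open too. Three bottles stand on the rear half of the deck (x > 20 mm).
- rail_mid (a point): Middle of the front face of the rack's steel stop rail, 10 mm above the counter, 100 mm behind the rack's origin; axes as the rack's. The rail runs along y between the rear posts, 2 to 18 mm above the counter.
- tray: Loose blue plastic tray, 76 (x) x 120 (y) x 20 mm high, 80 to 170 g, in the front half of the space beneath the rack, x about along the rack's x. Origin: centre of its floor's underside; z points out of its mouth, up at the start. Its body is 56 x 100 mm outside; round the mouth a 4 mm flange juts out 10 mm, leaving a gap 16 mm high and 10 mm deep beneath it at the start.
- tray_center (a point): Centre of the tray, half-way up (10 mm from floor and mouth); axes as the tray's. Lifted by its front flange (-x) the tray pivots on its rear bottom edge, from 63 degrees on its rear flange's edge, and past about 106 degrees drops over to the back, where its flange lies on the counter. At 63 degrees it can stand on edge.
- turner_grip (a point): Turner: steel blade with a black upright handle, about 150 g, lying flat on the counter left of the rack. This point is the grip point in the handle, 17 mm above its flat underside; x points along the blade to its toe, z up. The handle is a bar 24 mm wide (y), 34 mm tall, from 60 mm behind this point to 45 mm ahead of it; grip it across its width, from above.
- turner_toe (a point): Free end (toe) of the turner's blade: 195 mm ahead of the grip point along x, 15.25 mm below it, at half thickness. The blade is 28 mm wide and 3.5 mm thick, level with the handle's underside, and starts 53 mm ahead of the grip point.
- bottle_brown: Brown glass bottle, black cap, 50 mm wide, 92 mm tall, on the rack's deck; origin under its centre. Leave it.
- bottle_white: White square bottle, black cap, 56 mm wide, 123 mm tall, on the rack's deck; origin under its centre. Leave it.
- bottle_brown2: Another brown glass bottle, 50 mm wide, 92 mm tall, on the rack's deck; origin under its centre. Leave it.

How it is judged:
On the way:
1. the tray has been turned mouth-down beneath the rack (angle between tray's own z axis and vertical above 3 rad and linear speed of tray below 0.02 m/s), for 0.2 s.
At the end, for the whole second after the job is handed in: tray flat on the counter, mouth-down beneath the rack, rear edge within 8 mm of the stop rail and square to it within 0.08 rad; turner flat on the counter (within 0.15 rad, grip point below 25 mm), toe and grip point outside the rack footprint; at rest (all of step 1 and height (world z) of tray below 0.026 m and x of tray_center in the frame of rail_mid above -0.046 m and angle between the y axis of tray and the y axis of rack, either way round below 0.08 rad and angle between turner_grip's own z axis and vertical below 0.15 rad and height (world z) of turner_grip below 0.025 m and (x of turner_grip in the frame of rack below -0.11 m or x of turner_grip in the frame of rack above 0.11 m or y of turner_grip in the frame of rack below -0.115 m or y of turner_grip in the frame of rack above 0.115 m) and (x of turner_toe in the frame of rack below -0.11 m or x of turner_toe in the frame of rack above 0.11 m or y of turner_toe in the frame of rack below -0.115 m or y of turner_toe in the frame of rack above 0.115 m)); the robot touches nothing.
It fails at once if the gripper touches the tray (contact force between the fingers and tray above 0.5 N).
It fails at once if half of the tray comes out from under the rack (x of tray_center in the frame of rack below -0.11 m or x of tray_center in the frame of rack above 0.11 m or y of tray_center in the frame of rack below -0.115 m or y of tray_center in the frame of rack above 0.115 m).
It fails at once if a bottle on the rack is shifted by more than 25 mm or tipped (distance of any of bottle_brown, bottle_white, bottle_brown2 from where it was at the start of the episode above 0.025 m or angle between any of bottle_brown, bottle_white, bottle_brown2's own z axis and vertical above 0.3 rad).
It also fails if it takes over 58 s, if anything falls off the work surface, if the arm or the gripper's body presses on something with over 40 N, if the wrist force passes 120 N, or if a joint passes its speed limit or range.

## Working session

There is one attempt and no reset: what is moved stays moved. The work goes in short steps, Python scripts to look and compute and a shell command to move; the robot and the scene stay as the last step left them, time stands still between calls to the robot, and variables do not carry over. Pictures are saved under pics/ and viewed, and the job is handed in when it is done.

```bash
mkdir -p pics; ls; python3 - <<'E'
from plant import monitor, viewer, ticket, ctrl
import cv2
o=monitor.get_obs(); print(o); print(ctrl.pinch_z)
for n in ("side","top","wrist"):
    s=viewer.snapshot(n); cv2.imwrite(f"pics/{n}0.png",s["frame"][:,:,::-1]); print(n,{k:v for k,v in s.items() if k!="frame"})
E
```

```text
pics
{'time_s': 0.0, 'joint_positions': array([-1.25553407,  0.41795664, -0.01033832,  1.61418382,  0.0047018 ,
        1.11067995, -0.05300429]), 'joint_vel': array([ 0.00105786,  0.00066768, -0.00109925,  0.00055263,  0.00027308,
        0.00159972, -0.00177136]), 'joint_efforts': array([ 1.22070367e-05, -8.64471602e+01,  6.79019149e-01, -4.34901524e+01,
        1.91370322e-02,  7.63180054e-03, -3.55640168e-05]), 'eef_pos': array([0.21814594, 0.58532362, 0.23066687]), 'orientation': array([ 3.74548341e-04,  8.21342483e-01,  5.70435064e-01, -4.71060559e-04]), 'ft_force': array([ 0.13895841, -0.22426155, -0.37666059]), 'torque': array([-0.01227602, -0.02998328, -0.00735987]), 'opening': 0.0851164733752249}
0.0187
side {'mtx': array([[390.15097728,   0.        , 323.35337892],
       [  0.        , 390.15097728, 193.42608624],
       [  0.        ,   0.        ,   1.        ]]), 'rvec': array([ 2.4516693 ,  0.80104395, -0.24935958]), 'tvec': array([-0.36861579, -0.24272865,  1.36289251])}
top {'mtx': array([[470.1253898 ,   0.        , 328.78539307],
       [  0.        , 470.1253898 , 186.77913211],
       [  0.        ,   0.        ,   1.        ]]), 'rvec': array([ 2.10542946, -2.11710647,  0.18721211]), 'tvec': array([-0.06745178,  0.51797995,  1.37399158])}
wrist {'mtx': array([[277.81386603,   0.        , 319.05889684],
       [  0.        , 277.81386603, 201.7325095 ],
       [  0.        ,   0.        ,   1.        ]]), 'tool_from_camera': array([[ 9.99999805e-01,  2.00819312e-05,  6.24602009e-04,
         7.45803298e-05],
       [-1.94347989e-04,  9.59914736e-01,  2.80292100e-01,
        -7.06180072e-02],
       [-5.93935866e-04, -2.80292167e-01,  9.59914553e-01,
        -1.42448338e-01],
       [ 0.00000000e+00,  0.00000000e+00,  0.00000000e+00,
         1.00000000e+00]])}
```

View pics/side0.png

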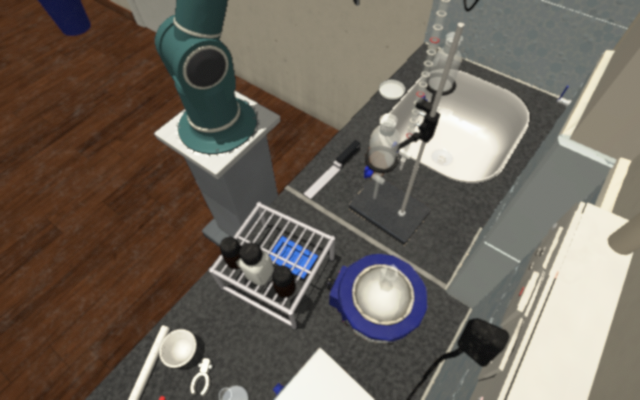

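View pics/top0.png

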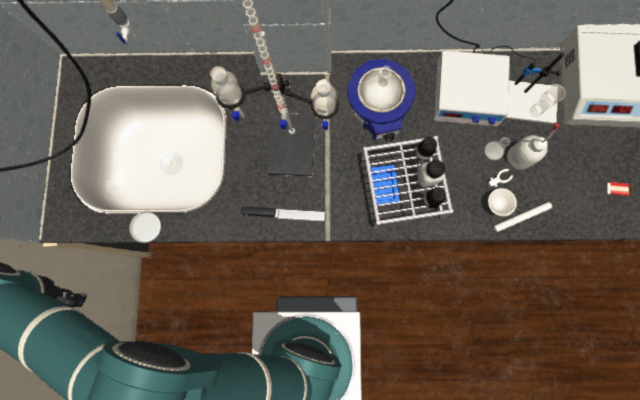

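View pics/wrist0.png

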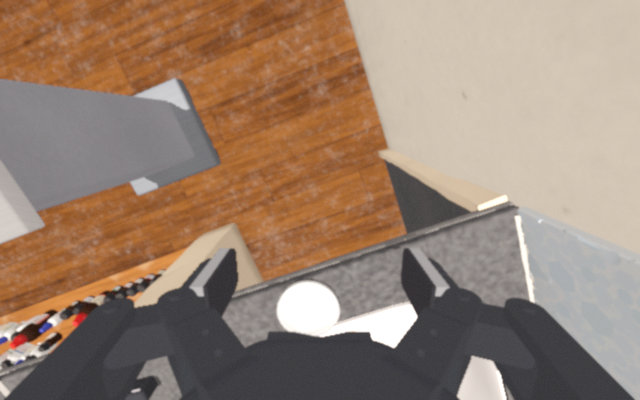

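```bash
cat > h.py <<'E'
import numpy as np, cv2
from scipy.spatial.transform import Rotation as R
def cam(s, obs=None):
    K=s["mtx"]
    if "rvec" in s:
        Rm=cv2.Rodrigues(np.array(s["rvec"]))[0]; t=np.array(s["tvec"])
        return K,Rm,t
    q=obs["orientation"]; Rt=R.from_quat([q[1],q[2],q[3],q[0]]).as_matrix()
    T=np.eye(4);T[:3,:3]=Rt;T[:3,3]=obs["eef_pos"]
    M=np.linalg.inv(T@s["tool_from_camera"])
    return K,M[:3,:3],M[:3,3]
def ray(c,uv,z):
    K,Rm,t=c
    d=Rm.T@np.linalg.inv(K)@np.array([uv[0],uv[1],1.]); o=-Rm.T@t
    return o+d*(z-o[2])/d[2]
def proj(c,P):
    K,Rm,t=c; p=K@(Rm@np.array(P)+t); return p[:2]/p[2]
def crop(img,x0,y0,x1,y1,k,name):
    cv2.imwrite(name,cv2.resize(img[y0:y1,x0:x1,::-1],None,fx=k,fy=k,interpolation=cv2.INTER_CUBIC))
E
python3 - <<'E'
from plant import monitor, viewer
from h import *
s=viewer.snapshot("top"); c=cam(s)
np.savez("top0.npz",**s)
crop(s["frame"],235,120,475,250,3.3,"pics/top_c.png")
for uv in [(242,210),(276,212),(324,216)]: print(ray(c,uv,0))
s=viewer.snapshot("side"); np.savez("side0.npz",**s)
crop(s["frame"],200,190,360,330,4,"pics/side_c.png")
crop(s["frame"],290,130,370,210,7,"pics/side_d.png")
E
```

```text
[0.45563972 0.20139993 0.        ]
[0.44867842 0.0950668  0.        ]
[ 0.43522815 -0.05426599  0.        ]
```

View pics/top_c.png

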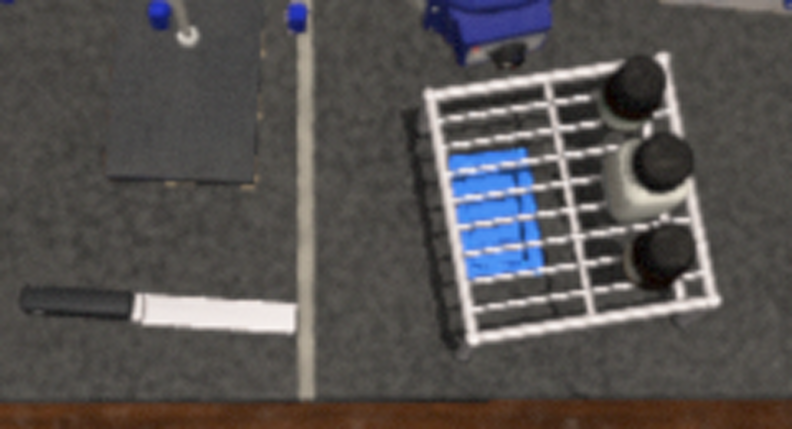

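View pics/side_c.png

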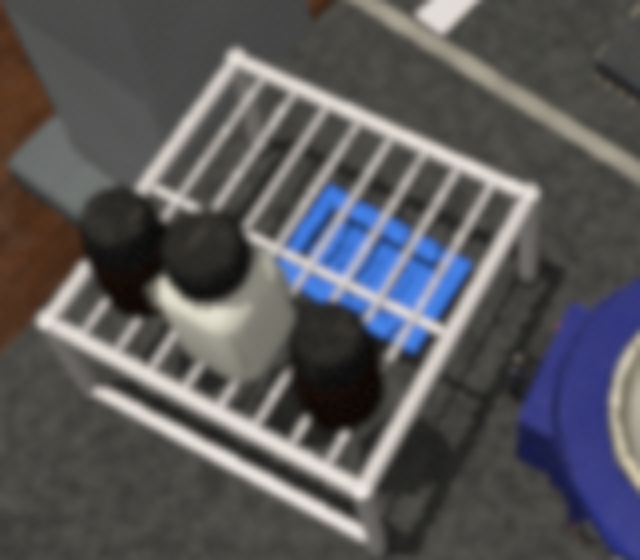

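View pics/side_d.png

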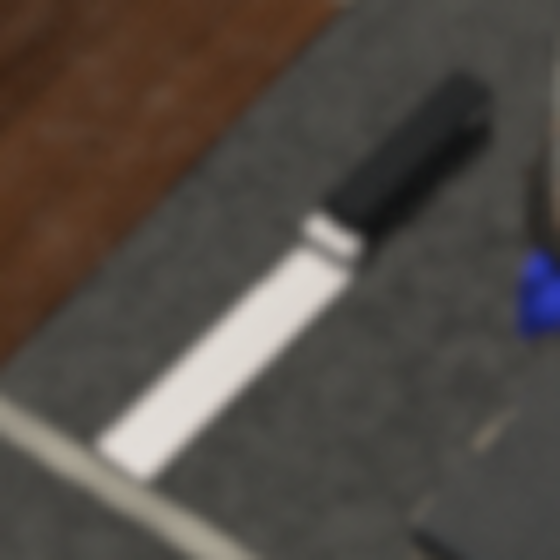

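```bash
python3 - <<'E'
from h import *
s=dict(np.load("top0.npz")); c=cam(s); f=s["frame"]
S=dict(np.load("side0.npz")); C=cam(S); F=S["frame"]
px=lambda x,y:(235+x/3.3-.35,120+y/3.3-.35)
tc=[(430,95),(664,58),(714,300),(473,340)]
P=[ray(c,px(*p),0.122) for p in tc]
print("rack top view corners",np.round(P,4)); P=np.array(P)
sc=[(535,190),(237,55),(45,320),(365,490)] # left-front?,..
px2=lambda x,y:(200+x/4-.4,190+y/4-.4)
Q=np.array([ray(C,px2(*p),0.122) for p in sc]); print("side",np.round(Q,4))
for A in (P,): 
    o=A.mean(0); d=(A[1]-A[0]+A[2]-A[3]); e=(A[0]-A[3]+A[1]-A[2]); print(o,np.degrees(np.arctan2(d[1],d[0])),np.linalg.norm(d)/2,np.degrees(np.arctan2(e[1],e[0])),np.linalg.norm(e)/2)
print(Q.mean(0))
def mask(f,lo,hi,roi):
    h=cv2.cvtColor(f,cv2.COLOR_RGB2HSV); m=cv2.inRange(h,np.array(lo),np.array(hi)); z=np.zeros_like(m); x0,y0,x1,y1=roi; z[y0:y1,x0:x1]=m[y0:y1,x0:x1]; return z
for nm,ff,cc,roi,hroi in (("top",f,c,(274,205,326,226),(235,200,278,220)),("side",F,C,(300,150,350,200),(335,138,362,168))):
    m=mask(ff,(0,0,150),(180,60,255),roi); ys,xs=np.nonzero(m); 
    W=np.array([ray(cc,(x,y),0.0035) for x,y in zip(xs,ys)])[:,:2]
    r=cv2.minAreaRect(W.astype(np.float32)*1000); print(nm,"blade",len(xs),r,cv2.boxPoints(r).round(1).tolist())
    m=mask(ff,(0,0,0),(180,255,45),hroi); ys,xs=np.nonzero(m)
    W=np.array([ray(cc,(x,y),0.034) for x,y in zip(xs,ys)])[:,:2]
    r=cv2.minAreaRect(W.astype(np.float32)*1000); print(nm,"handle",len(xs),r,cv2.boxPoints(r).round(1).tolist())
for nm,ff,cc,roi in (("top",f,c,(365,150,420,220)),("side",F,C,(265,230,330,290))):
    m=mask(ff,(100,120,60),(125,255,255),roi); ys,xs=np.nonzero(m)
    W=np.array([ray(cc,(x,y),0.020) for x,y in zip(xs,ys)])[:,:2]
    r=cv2.minAreaRect(W.astype(np.float32)*1000); print(nm,"tray",len(xs),r,cv2.boxPoints(r).round(1).tolist())
E
```

```text
rack top view corners [[ 0.6165 -0.1774  0.122 ]
 [ 0.6486 -0.3849  0.122 ]
 [ 0.4323 -0.4173  0.122 ]
 [ 0.399  -0.2102  0.122 ]]
side [[ 0.6166 -0.1727  0.122 ]
 [ 0.3984 -0.208   0.122 ]
 [ 0.4297 -0.4166  0.122 ]
 [ 0.6487 -0.3824  0.122 ]]
[ 0.52410488 -0.29746442  0.122     ] -81.049954978668 0.209881789811204 8.538723063130647 0.21936603527805365
[ 0.52333899 -0.2949349   0.122     ]
top blade 467 ((439.39141845703125, 20.3011474609375), (154.6056671142578, 29.481201171875), 86.24175262451172) [[419.6000061035156, -55.900001525878906], [449.0, -57.79999923706055], [459.20001220703125, 96.5], [429.70001220703125, 98.4000015258789]]
top handle 47 ((444.191162109375, 143.9459991455078), (94.03218078613281, 24.517629623413086), 89.62812805175781) [[431.6000061035156, 97.0], [456.1000061035156, 96.9000015258789], [456.79998779296875, 190.89999389648438], [432.20001220703125, 191.0]]
side blade 388 ((437.5108947753906, 17.019195556640625), (175.0255126953125, 33.038516998291016), 85.69237518310547) [[414.5, -69.0], [447.3999938964844, -71.5], [460.6000061035156, 103.0], [427.6000061035156, 105.5]]
side handle 249 ((458.1776123046875, 139.36328125), (104.27813720703125, 35.082069396972656), 86.69894409179688) [[437.70001220703125, 88.30000305175781], [472.70001220703125, 86.30000305175781], [478.70001220703125, 190.39999389648438], [443.70001220703125, 192.39999389648438]]
top tray 650 ((532.763916015625, -245.1587371826172), (116.9382553100586, 75.15255737304688), 7.839278697967529) [[469.70001220703125, -215.89999389648438], [480.0, -290.3999938964844], [595.7999877929688, -274.3999938964844], [585.5999755859375, -200.0]]
side tray 656 ((531.4462280273438, -244.0556182861328), (121.60049438476562, 80.57637786865234), 4.913701057434082) [[467.3999938964844, -209.10000610351562], [474.29998779296875, -289.3999938964844], [595.5, -279.0], [588.5999755859375, -198.6999969482422]]
```

```bash
cat >> h.py <<'E'
def delta(obs,target,yaw_x):
    """target TCP xyz (m), desired yaw of tool x (deg) -> tx,ty,tz mm, twist deg"""
    q=obs["orientation"]; Rt=R.from_quat([q[1],q[2],q[3],q[0]]).as_matrix()
    d=Rt.T@(np.array(target)-obs["eef_pos"])*1000
    y=np.degrees(np.arctan2(Rt[1,0],Rt[0,0])); tw=-(yaw_x-y); tw=(tw+180)%360-180
    return np.round([*d,tw],1)
E
python3 - <<'E'
from plant import monitor
from h import *
o=monitor.get_obs(); print(delta(o,(0.446,0.155,0.17),-3.75))
E
```

```text
[-323.8  363.8   61.2   73.3]
```

```bash
python3 -m crank '[{"tx":-30,"ty":30,"tz":0,"twist":6,"jaw":0},{"tx":-60,"ty":60,"tz":0,"twist":12},{"tx":-90,"ty":95,"tz":0,"twist":18},{"tx":-120,"ty":125,"tz":5,"twist":24},{"tx":-145,"ty":155,"tz":10,"twist":30},{"tx":-175,"ty":185,"tz":15,"twist":36},{"tx":-205,"ty":220,"tz":20,"twist":42},{"tx":-230,"ty":250,"tz":30,"twist":49},{"tx":-255,"ty":280,"tz":40,"twist":56},{"tx":-280,"ty":310,"tz":50,"twist":63},{"tx":-305,"ty":340,"tz":55,"twist":69},{"tx":-324,"ty":364,"tz":61,"twist":73.3}]' 100
python3 - <<'E'
from plant import monitor,viewer
from h import *
o=monitor.get_obs(); print(delta(o,(0.446,0.155,0.17),-3.75), o["joint_positions"])
E
```

```text
[-323.8  363.8   61.2   73.3] [-1.25550404  0.41768201 -0.01028881  1.6138397   0.00471648  1.11070537
 -0.05300138]invalid input at $[1]: expected keys jaw, tx, ty, tz, twist
```

```bash
python3 -m crank '[{"tx":-30,"ty":30,"tz":0,"twist":6,"jaw":0},{"tx":-60,"ty":60,"tz":0,"twist":12,"jaw":0},{"tx":-90,"ty":95,"tz":0,"twist":18,"jaw":0},{"tx":-120,"ty":125,"tz":5,"twist":24,"jaw":0},{"tx":-145,"ty":155,"tz":10,"twist":30,"jaw":0},{"tx":-175,"ty":185,"tz":15,"twist":36,"jaw":0},{"tx":-205,"ty":220,"tz":20,"twist":42,"jaw":0},{"tx":-230,"ty":250,"tz":30,"twist":49,"jaw":0},{"tx":-255,"ty":280,"tz":40,"twist":56,"jaw":0},{"tx":-280,"ty":310,"tz":50,"twist":63,"jaw":0},{"tx":-305,"ty":340,"tz":55,"twist":69,"jaw":0},{"tx":-324,"ty":364,"tz":61,"twist":73.3,"jaw":0}]' 100
python3 - <<'E'
from plant import monitor,viewer
from h import *
o=monitor.get_obs(); print(delta(o,(0.446,0.155,0.17),-3.75), o["joint_positions"])
E
```

```text
time_s: 1.25
eef_pos: [0.447, 0.1522, 0.1702]
orientation: [0.0, 0.999, -0.036, 0.0]
ft_force: [1.4, 1.1, -0.7]
opening: 0.0852
[-1.2 -2.7  0.2 -0.4] [-0.77401384  0.23432701  0.43266181  2.05591885 -0.12676503  0.87580096
 -0.34266983]
```

```bash
python3 - <<'E'
from plant import monitor,viewer
from h import *
viewer.snapshot("wrist")
o=monitor.get_obs(); s=viewer.snapshot("wrist"); c=cam(s,o); f=s["frame"]
cv2.imwrite("pics/w1.png",f[:,:,::-1])
print(o["eef_pos"])
for P in [(.447,.1376,.034),(.4343,-.057,.0035)]: print(proj(c,P))
E
```

```text
[0.44933745 0.14697066 0.16941452]
[316.80395474 201.17344054]
[319.76174545 333.99267497]
```

View pics/w1.png

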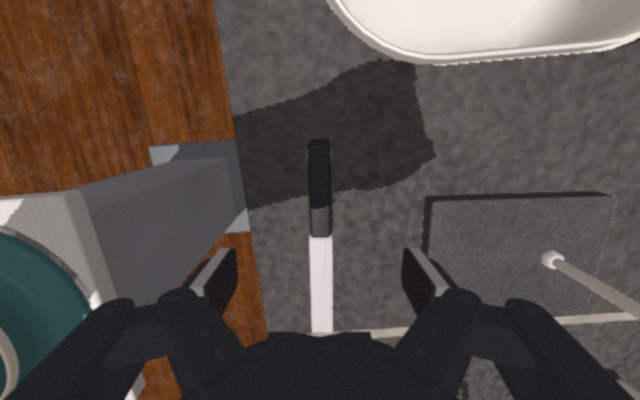

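```bash
python3 - <<'E'
from plant import monitor,viewer
from h import *
o=monitor.get_obs(); s=viewer.snapshot("wrist"); c=cam(s,o); f=s["frame"]
print(o["eef_pos"],o["joint_vel"].round(3))
g=cv2.cvtColor(f,cv2.COLOR_RGB2HSV)
for y in (155,180,205,225,250,280,310): 
    r=f[y,296:345].mean(1); print(y,r.round().astype(int).tolist())
print(f[130:150,318].mean(1).round(), f[225:245,318].mean(1).round(), f[325:342,320].mean(1).round())
E
```

```text
[0.44796165 0.14999993 0.16974137] [-0.059 -0.019 -0.08   0.     0.012  0.018 -0.015]
155 [44, 45, 46, 43, 48, 45, 48, 47, 50, 51, 50, 56, 62, 61, 41, 31, 25, 29, 29, 36, 34, 34, 32, 33, 31, 30, 34, 33, 35, 33, 32, 33, 31, 32, 29, 35, 58, 66, 52, 45, 44, 42, 46, 48, 49, 44, 50, 48, 53]
180 [45, 50, 47, 45, 44, 46, 44, 40, 48, 45, 48, 47, 43, 39, 29, 26, 31, 26, 33, 34, 32, 31, 28, 35, 32, 29, 32, 31, 32, 29, 29, 30, 31, 29, 30, 25, 30, 36, 47, 43, 47, 40, 49, 48, 48, 45, 49, 46, 49]
205 [85, 86, 88, 86, 84, 85, 89, 89, 88, 88, 88, 86, 82, 75, 53, 35, 24, 31, 32, 31, 28, 30, 35, 30, 31, 31, 29, 31, 27, 30, 30, 30, 30, 31, 28, 37, 37, 53, 67, 77, 84, 86, 84, 88, 85, 90, 87, 86, 82]
225 [94, 91, 93, 88, 86, 85, 83, 81, 83, 80, 82, 83, 86, 85, 74, 55, 56, 66, 74, 79, 82, 79, 76, 75, 78, 77, 77, 74, 74, 72, 73, 68, 67, 56, 47, 39, 41, 57, 74, 77, 79, 83, 87, 90, 91, 90, 91, 88, 86]
250 [85, 87, 85, 86, 85, 88, 85, 83, 84, 79, 81, 85, 89, 115, 167, 206, 217, 220, 219, 219, 219, 219, 220, 219, 219, 218, 218, 217, 215, 213, 212, 213, 214, 215, 216, 214, 192, 147, 95, 80, 79, 77, 80, 80, 79, 86, 88, 88, 91]
280 [77, 82, 82, 82, 82, 84, 84, 89, 90, 88, 90, 84, 81, 83, 122, 179, 209, 215, 216, 217, 216, 217, 217, 216, 214, 214, 214, 213, 213, 211, 210, 212, 214, 213, 213, 209, 186, 138, 95, 84, 85, 82, 85, 83, 78, 76, 77, 77, 76]
310 [83, 80, 83, 77, 79, 78, 78, 77, 76, 79, 78, 83, 80, 83, 100, 148, 192, 211, 214, 214, 214, 213, 214, 214, 211, 212, 212, 212, 212, 212, 212, 212, 213, 213, 212, 206, 182, 128, 83, 77, 79, 77, 81, 79, 79, 75, 73, 72, 75]
[51. 52. 52. 52. 52. 49. 49. 49. 49. 47. 47. 42. 30. 21. 28. 28. 24. 35.
 29. 36.] [ 76.  78.  79.  78.  79.  78.  74.  75.  75.  77.  75.  74.  74.  68.
 114. 177. 199. 211. 218. 221.] [211. 212. 212. 211. 211. 213. 211. 211. 205. 171. 144. 102.  58.  32.
  28.  32.  30.]
```

```bash
python3 - <<'E'
from plant import monitor,viewer
from h import *
o=monitor.get_obs(); s=viewer.snapshot("wrist"); c=cam(s,o); f=s["frame"].astype(float).mean(2)
print(o["eef_pos"],o["joint_vel"].round(3))
pts=[]
for y in range(245,330,5):
    r=f[y]; x=np.arange(296,346); w=np.clip((r[296:346]-90)/120,0,1); pts.append(ray(c,((x*w).sum()/w.sum(),y),.0035))
p=np.array(pts); k=np.polyfit(p[:,1],p[:,0],1); print("yaw",-90-np.degrees(np.arctan(k[0])), "x at y0,.15",np.polyval(k,0),np.polyval(k,.15))
e=np.argmax(np.diff(f[320:345,321])<-20)
col=f[:,321]
def edge(a,b,lev):
    seg=col[a:b]; i=np.nonzero(np.diff(np.sign(seg-lev)))[0][0]; return a+i+(lev-seg[i])/(seg[i+1]-seg[i])
t=edge(325,345,120); b=edge(228,245,145); h=edge(130,150,38)
print(t,b,h, ray(c,(321,t),.0018),ray(c,(321,b),.0035),ray(c,(321,b),.034),ray(c,(319,h),.034))
E
```

```text
[0.44695189 0.15254919 0.16994853] [-0.043 -0.012 -0.05  -0.001  0.001  0.008 -0.007]
yaw -93.67771538683175 x at y0,.15 0.4408255980813982 0.4504670794747144
336.0534759358289 241.68648648648647 143.4418604651163 [ 0.43549668 -0.0567301   0.0018    ] [0.4450196  0.08305213 0.0035    ] [0.44578763 0.09694655 0.034     ] [0.45097791 0.20196098 0.034     ]
```

```bash
python3 -m crank '[{"tx":5,"ty":0,"tz":30,"twist":0,"jaw":0},{"tx":5,"ty":0,"tz":65,"twist":0,"jaw":0},{"tx":5,"ty":0,"tz":100,"twist":0,"jaw":0},{"tx":5,"ty":0,"tz":125,"twist":0,"jaw":0},{"tx":5,"ty":0,"tz":140,"twist":0,"jaw":0},{"tx":5,"ty":0,"tz":150,"twist":0,"jaw":0},{"tx":5,"ty":0,"tz":150,"twist":0,"jaw":0},{"tx":5,"ty":0,"tz":150,"twist":0,"jaw":0}]' 100
python3 - <<'E'
from plant import monitor,viewer
from h import *
o=monitor.get_obs(); print(delta(o,(0.4508,0.155,0.005),-3.7),o["joint_vel"].round(3))
E
```

```text
time_s: 2.12
eef_pos: [0.4512, 0.1551, 0.0207]
orientation: [-0.0, 0.999, -0.032, -0.0]
ft_force: [0.2, 0.6, -0.5]
opening: 0.0851
[-0.4  0.2 15.7  0. ] [-0.003 -0.025  0.013 -0.005  0.002  0.005 -0.001]
```

```bash
python3 -m crank '[{"tx":0,"ty":0,"tz":8,"twist":0,"jaw":0},{"tx":0,"ty":0,"tz":15,"twist":0,"jaw":0},{"tx":0,"ty":0,"tz":15,"twist":0,"jaw":0.5},{"tx":0,"ty":0,"tz":15,"twist":0,"jaw":0.8},{"tx":0,"ty":0,"tz":15,"twist":0,"jaw":1},{"tx":0,"ty":0,"tz":15,"twist":0,"jaw":1},{"tx":0,"ty":0,"tz":15,"twist":0,"jaw":1},{"tx":0,"ty":0,"tz":15,"twist":0,"jaw":1},{"tx":0,"ty":0,"tz":15,"twist":0,"jaw":1},{"tx":0,"ty":0,"tz":15,"twist":0,"jaw":1}]' 110
python3 - <<'E'
from plant import monitor,viewer
from h import *
o=monitor.get_obs(); s=viewer.snapshot("wrist"); print(o["eef_pos"],o["opening"],o["ft_force"])
cv2.imwrite("pics/w2.png",s["frame"][:,:,::-1])
E
```

```text
time_s: 2.95
eef_pos: [0.4514, 0.1546, 0.0059]
orientation: [-0.0, 0.999, -0.033, 0.0]
ft_force: [-3.1, -1.2, 13.0]
opening: 0.0223
[0.45139569 0.15463611 0.0058637 ] 0.02225379085613266 [-3.11526105 -1.18943242 12.97281264]
```

View pics/w2.png

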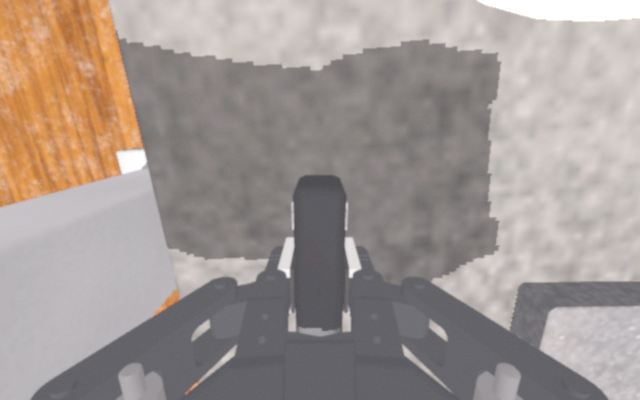

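```bash
python3 -m crank '[{"tx":0,"ty":0,"tz":-15,"twist":0,"jaw":1},{"tx":0,"ty":0,"tz":-30,"twist":0,"jaw":1},{"tx":8,"ty":15,"tz":-40,"twist":-2,"jaw":1},{"tx":16,"ty":35,"tz":-40,"twist":-4,"jaw":1},{"tx":24,"ty":55,"tz":-40,"twist":-6,"jaw":1},{"tx":32,"ty":75,"tz":-40,"twist":-8,"jaw":1},{"tx":40,"ty":95,"tz":-40,"twist":-10,"jaw":1},{"tx":46,"ty":110,"tz":-40,"twist":-12,"jaw":1},{"tx":48.6,"ty":115,"tz":-40,"twist":-12.2,"jaw":1},{"tx":48.6,"ty":115,"tz":-40,"twist":-12.2,"jaw":1},{"tx":48.6,"ty":115,"tz":-40,"twist":-12.2,"jaw":1}]' 110
python3 - <<'E'
from plant import monitor,viewer
from h import *
o=monitor.get_obs(); print(o["eef_pos"],o["opening"],o["ft_force"],delta(o,o["eef_pos"],8.5))
s=viewer.snapshot("top"); crop(s["frame"],235,120,475,250,3.3,"pics/top2.png"); np.savez("top2.npz",**s)
s=viewer.snapshot("side"); crop(s["frame"],220,130,400,290,4,"pics/side2.png"); np.savez("side2.npz",**s)
E
```

```text
time_s: 3.92
eef_pos: [0.492, 0.0372, 0.0453]
orientation: [-0.0, 0.997, 0.073, -0.0]
ft_force: [-0.1, 0.6, -2.2]
opening: 0.022
[0.49198026 0.03717133 0.04525451] 0.021967637518962312 [-0.07353154  0.61793086 -2.15000163] [ 0.   0.   0.  -0.1]
```

View pics/top2.png

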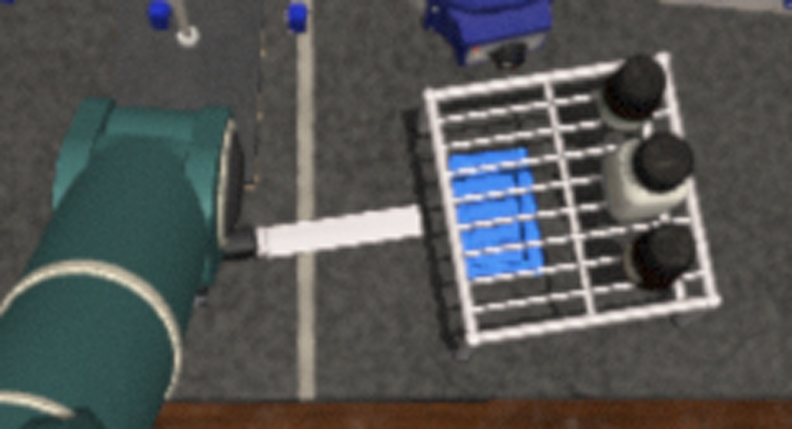

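View pics/side2.png

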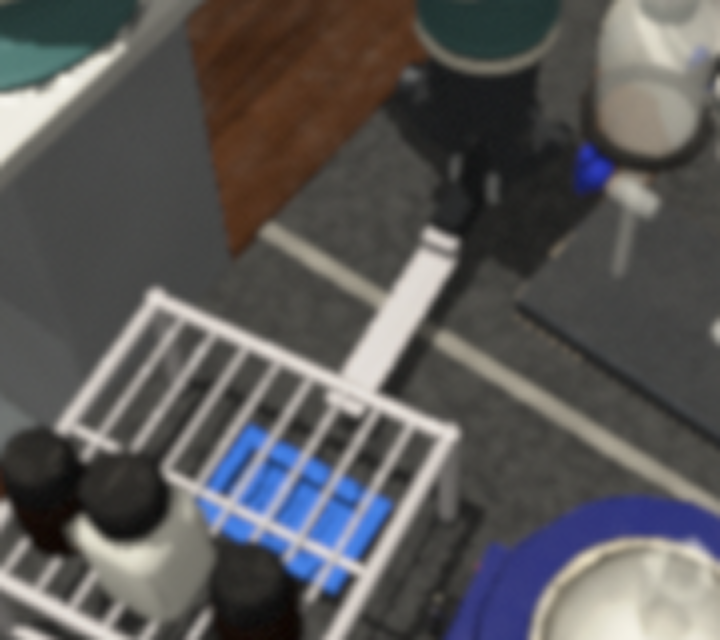

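```bash
python3 - <<'E'
from h import *
c=cam(dict(np.load("top2.npz"))); C=cam(dict(np.load("side2.npz")))
def tri(a,b):
    P=[k[0]@np.c_[k[1],k[2]] for k in (c,C)]
    X=cv2.triangulatePoints(P[0],P[1],np.array(a,float).reshape(2,1),np.array(b,float).reshape(2,1)); X=(X[:3]/X[3]).ravel(); return X,proj(c,X)-a,proj(C,X)-b
print(tri((235+421/3.3,120+221/3.3),(220+348/4,130+404/4)))
print(tri((235+257/3.3,120+243/3.3),(220+441/4,130+238/4)))
u=np.array([np.cos(np.radians(-81.5)),np.sin(np.radians(-81.5))]); print(np.array([.492,.0372])+.2117*u)
E
```

```text
(array([ 0.52037388, -0.1702819 ,  0.04082765]), array([-0.91782408, -0.74526121]), array([-1.81745583,  0.48607319]))
(array([ 0.4973945 , -0.02153013,  0.04996111]), array([-0.20885569, -0.18559179]), array([-0.40138205,  0.11170477]))
[ 0.52329125 -0.17217466]
```

```bash
python3 -m crank '[{"tx":0,"ty":0,"tz":15,"twist":0,"jaw":1},{"tx":0,"ty":0,"tz":30,"twist":0,"jaw":1},{"tx":0,"ty":0,"tz":34,"twist":0,"jaw":1},{"tx":0,"ty":0,"tz":34,"twist":0,"jaw":1},{"tx":0,"ty":0,"tz":34,"twist":0,"jaw":1}]' 110
python3 - <<'E'
from plant import monitor,viewer
from h import *
o=monitor.get_obs(); print(o["eef_pos"],o["ft_force"],o["torque"])
s=viewer.snapshot("side"); crop(s["frame"],250,180,350,270,7,"pics/side3.png")
E
```

```text
time_s: 4.43
eef_pos: [0.4921, 0.0371, 0.0116]
orientation: [0.0, 0.997, 0.074, -0.0]
ft_force: [-0.2, 0.1, -1.1]
opening: 0.0221
[0.49212439 0.03707224 0.01157962] [-0.15062234  0.07193345 -1.07274413] [ 0.10446469 -0.00289114  0.00950692]
```

View pics/side3.png

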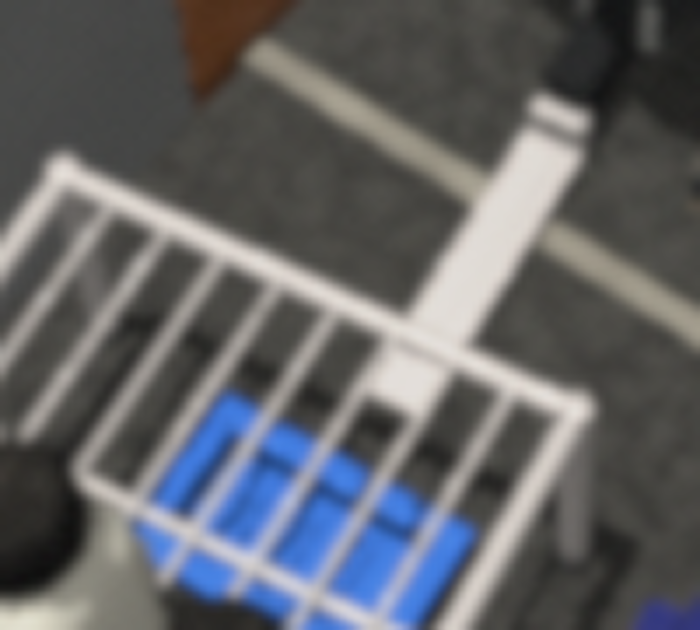

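```bash
python3 -m crank '[{"tx":0,"ty":12,"tz":0,"twist":0,"jaw":1},{"tx":0,"ty":24,"tz":0,"twist":0,"jaw":1},{"tx":0,"ty":33,"tz":0,"twist":0,"jaw":1},{"tx":0,"ty":39,"tz":0,"twist":0,"jaw":1},{"tx":0,"ty":42,"tz":0,"twist":0,"jaw":1},{"tx":0,"ty":43,"tz":0,"twist":0,"jaw":1},{"tx":0,"ty":43,"tz":0,"twist":0,"jaw":1}]' 110
python3 - <<'E'
from plant import monitor,viewer
from h import *
o=monitor.get_obs(); print(o["eef_pos"],o["ft_force"],o["torque"])
s=viewer.snapshot("side"); crop(s["frame"],250,180,350,270,7,"pics/side4.png")
E
```

```text
time_s: 5.07
eef_pos: [0.4985, -0.0061, 0.0113]
orientation: [0.0, 0.997, 0.073, -0.0]
ft_force: [-0.6, 0.9, -1.0]
opening: 0.0224
[ 0.49850958 -0.00610573  0.0113157 ] [-0.62741644  0.94949414 -1.00066782] [0.05811221 0.04284408 0.00817063]
```

View pics/side4.png

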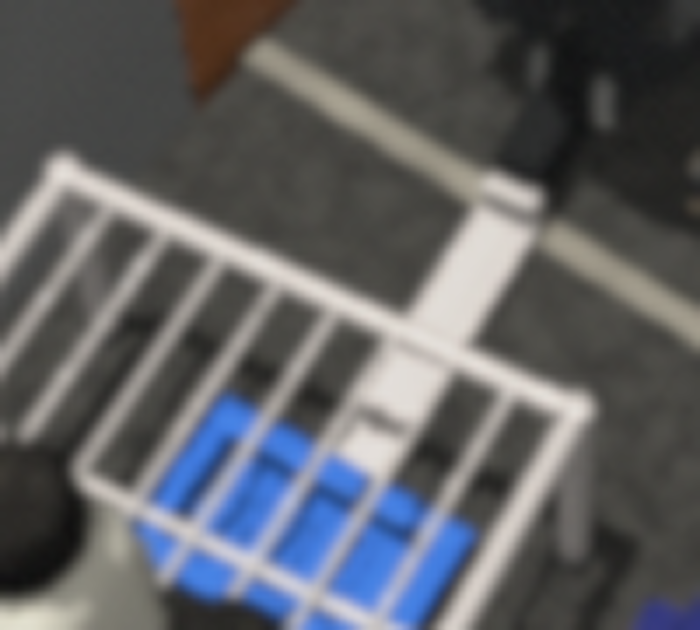

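```bash
python3 -m crank '[{"tx":0,"ty":-1,"tz":-4,"twist":0,"jaw":1},{"tx":0,"ty":-1,"tz":-8,"twist":0,"jaw":1},{"tx":0,"ty":1,"tz":-13,"twist":0,"jaw":1},{"tx":0,"ty":3,"tz":-17.5,"twist":0,"jaw":1},{"tx":0,"ty":5,"tz":-22,"twist":0,"jaw":1},{"tx":0,"ty":8,"tz":-26.5,"twist":0,"jaw":1},{"tx":0,"ty":11,"tz":-30.5,"twist":0,"jaw":1},{"tx":0,"ty":15,"tz":-34.5,"twist":0,"jaw":1},{"tx":0,"ty":15,"tz":-34.5,"twist":0,"jaw":1},{"tx":0,"ty":15,"tz":-34.5,"twist":0,"jaw":1}]' 110
python3 - <<'E'
from plant import monitor,viewer
from h import *
o=monitor.get_obs(); print(o["eef_pos"],o["ft_force"],o["torque"])
s=viewer.snapshot("side"); crop(s["frame"],240,180,350,280,6,"pics/side5.png")
s=viewer.snapshot("top"); crop(s["frame"],335,130,465,240,5,"pics/top5.png")
E
```

```text
time_s: 5.95
eef_pos: [0.5009, -0.021, 0.046]
orientation: [0.0, 0.997, 0.073, 0.0]
ft_force: [0.4, 0.2, -1.0]
opening: 0.0221
[ 0.5008546  -0.02102635  0.04600057] [ 0.44233     0.1575188  -1.03785206] [ 0.14810276  0.04403334 -0.01946037]
```

View pics/side5.png

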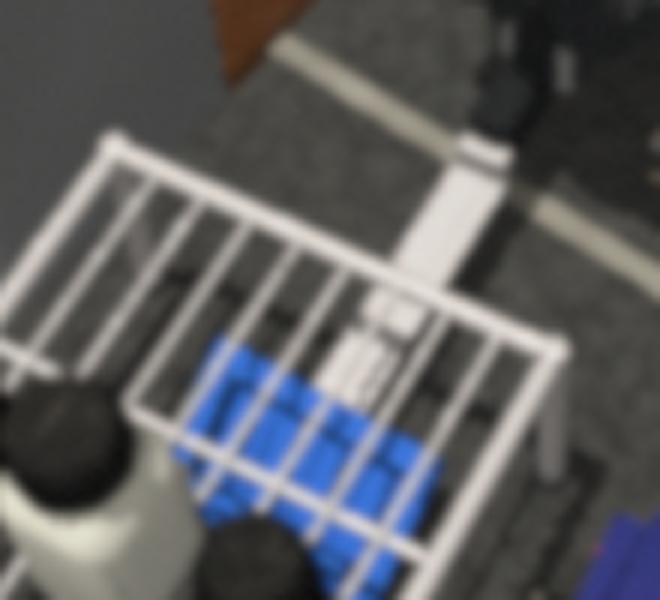

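View pics/top5.png

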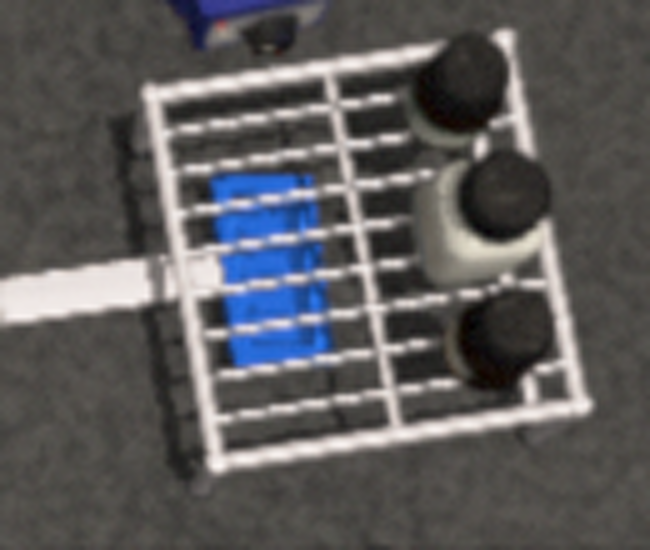

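```bash
python3 -m crank '[{"tx":0,"ty":4,"tz":-3.5,"twist":0,"jaw":1},{"tx":0,"ty":8,"tz":-6.5,"twist":0,"jaw":1},{"tx":0,"ty":12.5,"tz":-9.5,"twist":0,"jaw":1},{"tx":0,"ty":17.5,"tz":-12,"twist":0,"jaw":1},{"tx":0,"ty":22.5,"tz":-14.5,"twist":0,"jaw":1},{"tx":0,"ty":27,"tz":-16.5,"twist":0,"jaw":1},{"tx":0,"ty":31,"tz":-18,"twist":0,"jaw":1},{"tx":0,"ty":35,"tz":-20,"twist":0,"jaw":1},{"tx":0,"ty":39,"tz":-22,"twist":0,"jaw":1},{"tx":0,"ty":43,"tz":-24,"twist":0,"jaw":1},{"tx":0,"ty":43,"tz":-24,"twist":0,"jaw":1},{"tx":0,"ty":43,"tz":-24,"twist":0,"jaw":1}]' 110
python3 - <<'E'
from plant import monitor,viewer
from h import *
o=monitor.get_obs(); print(o["eef_pos"],o["ft_force"],o["torque"])
s=viewer.snapshot("side"); crop(s["frame"],240,180,350,280,6,"pics/side6.png")
s=viewer.snapshot("top"); crop(s["frame"],335,130,465,240,5,"pics/top6.png");np.savez("top6.npz",**s)
E
```

```text
time_s: 7.05
eef_pos: [0.5071, -0.0634, 0.0699]
orientation: [0.0, 0.997, 0.074, 0.0]
ft_force: [-0.2, 1.0, -1.7]
opening: 0.0219
[ 0.50708303 -0.06343595  0.0698564 ] [-0.24788198  1.02101606 -1.69503743] [ 0.09760007 -0.00065349  0.02209128]
```

View pics/side6.png

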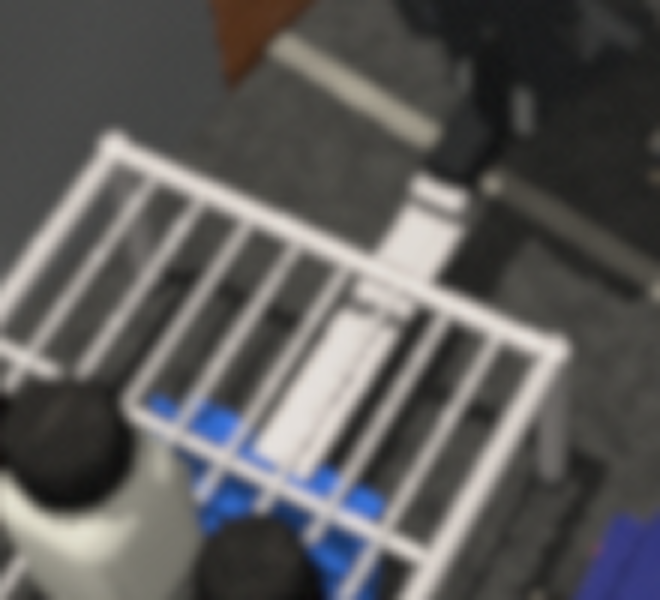

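View pics/top6.png

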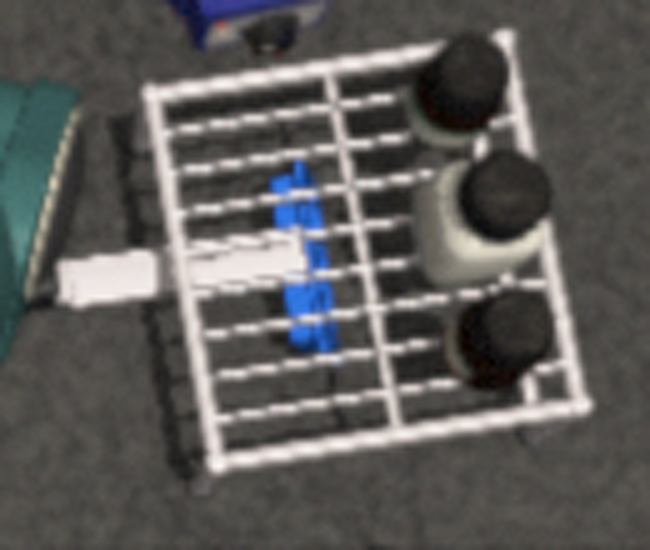

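```bash
python3 -m crank '[{"tx":0,"ty":4,"tz":-2,"twist":0,"jaw":1},{"tx":0,"ty":8,"tz":-3.5,"twist":0,"jaw":1},{"tx":0,"ty":12,"tz":-5,"twist":0,"jaw":1},{"tx":0,"ty":16,"tz":-6,"twist":0,"jaw":1},{"tx":0,"ty":20,"tz":-6,"twist":0,"jaw":1},{"tx":0,"ty":24,"tz":-6,"twist":0,"jaw":1},{"tx":0,"ty":26,"tz":-6,"twist":0,"jaw":1},{"tx":0,"ty":26,"tz":-6,"twist":0,"jaw":1}]' 110
python3 - <<'E'
from plant import monitor,viewer
from h import *
o=monitor.get_obs(); print(o["eef_pos"],o["ft_force"],o["torque"])
s=viewer.snapshot("side"); crop(s["frame"],240,180,350,280,6,"pics/side7.png")
s=viewer.snapshot("top"); crop(s["frame"],335,130,465,240,5,"pics/top7.png");np.savez("top7.npz",**s)
E
```

```text
time_s: 7.82
eef_pos: [0.5108, -0.0896, 0.0758]
orientation: [0.0, 0.997, 0.073, -0.0]
ft_force: [-0.8, 0.0, -1.5]
opening: 0.0224
[ 0.51084551 -0.08961683  0.07576229] [-0.83162243  0.04124256 -1.47413936] [ 0.05880691  0.04857622 -0.02588563]
```

View pics/side7.png

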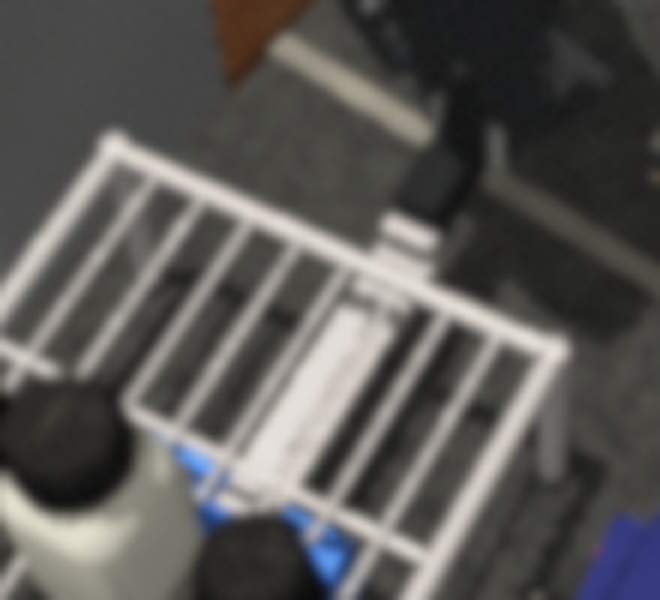

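View pics/top7.png

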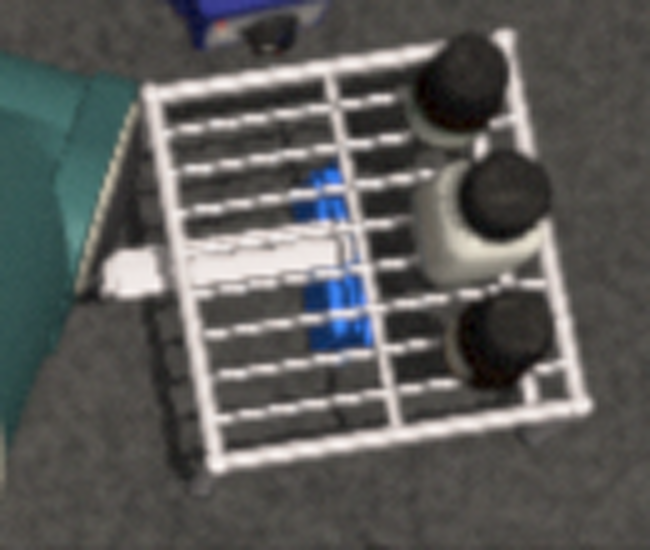

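```bash
python3 -m crank '[{"tx":0,"ty":5,"tz":0,"twist":0,"jaw":1},{"tx":0,"ty":10,"tz":0,"twist":0,"jaw":1},{"tx":0,"ty":15,"tz":0,"twist":0,"jaw":1},{"tx":0,"ty":20,"tz":0,"twist":0,"jaw":1},{"tx":0,"ty":25,"tz":0,"twist":0,"jaw":1},{"tx":0,"ty":25,"tz":0,"twist":0,"jaw":1},{"tx":0,"ty":25,"tz":0,"twist":0,"jaw":1},{"tx":0,"ty":25,"tz":0,"twist":0,"jaw":1}]' 110
python3 - <<'E'
from plant import monitor,viewer
from h import *
o=monitor.get_obs(); print(o["eef_pos"],o["ft_force"],o["torque"])
s=viewer.snapshot("side"); crop(s["frame"],220,180,350,290,5,"pics/side8.png");np.savez("side8.npz",**s)
s=viewer.snapshot("top"); crop(s["frame"],335,130,465,240,5,"pics/top8.png");np.savez("top8.npz",**s)
E
```

```text
time_s: 8.58
eef_pos: [0.5145, -0.1136, 0.0758]
orientation: [-0.0, 0.997, 0.074, -0.0]
ft_force: [-0.3, 0.3, -0.9]
opening: 0.0219
[ 0.51449444 -0.11358906  0.07576711] [-0.27257942  0.28098108 -0.9415282 ] [ 0.06012811  0.0565069  -0.0468708 ]
```

View pics/side8.png

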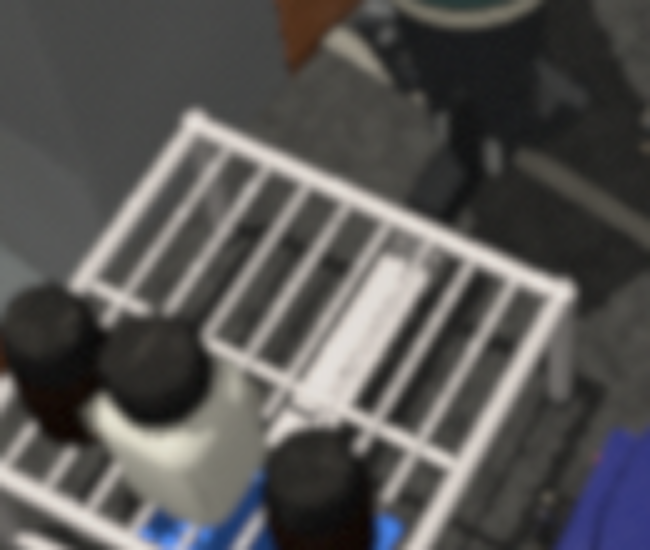

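View pics/top8.png

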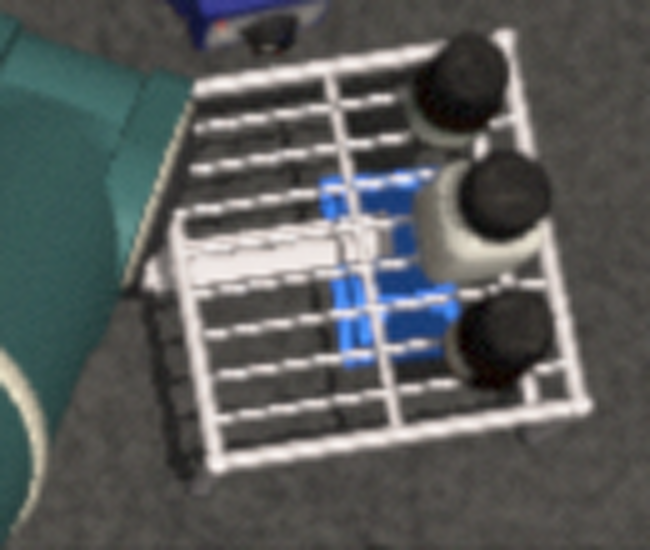

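```bash
cat >> h.py <<'E'
RO=np.array([.524,-.297]); a=np.radians(-81.3); RX=np.array([np.cos(a),np.sin(a)]); RY=np.array([-RX[1],RX[0]])
def rk(P): d=np.array(P[:2])-RO; return np.round([d@RX*1000,d@RY*1000],1)
E
python3 - <<'E'
from h import *
s=dict(np.load("top8.npz"));c=cam(s)
for p,z in [((322,182),.004),((345,365),.004),((348,180),.02),((358,362),.02),((430,172),.02),((452,350),.02),((580,402),.122),((505,38),.122)]: print(p,rk(ray(c,(335+p[0]/5-.4,130+p[1]/5-.4),z)))
S=dict(np.load("side8.npz"));C=cam(S)
for p,z in [((145,535),.004),((400,525),.004)]: print(p,rk(ray(C,(220+p[0]/5-.4,180+p[1]/5-.4),z)))
E
```

```text
(322, 182) [ 4.1 67.8]
(345, 365) [ -3.3 -49.1]
(348, 180) [17.5 63. ]
(358, 362) [  2.3 -50.7]
(430, 172) [68.7 59.9]
(452, 350) [ 60.4 -52.5]
(580, 402) [ 104.3 -107.1]
(505, 38) [105.  110.1]
(145, 535) [ 70.8 -48.7]
(400, 525) [ 3.6 68.6]
```

```bash
python3 -m crank '[{"tx":0,"ty":-15,"tz":0,"twist":0,"jaw":1},{"tx":-3,"ty":-35,"tz":0,"twist":0,"jaw":1},{"tx":-7,"ty":-55,"tz":10,"twist":0,"jaw":1},{"tx":-11,"ty":-60,"tz":25,"twist":0,"jaw":1},{"tx":-14,"ty":-60,"tz":40,"twist":0,"jaw":1},{"tx":-14,"ty":-60,"tz":54,"twist":0,"jaw":1},{"tx":-14,"ty":-60,"tz":61,"twist":0,"jaw":1},{"tx":-14,"ty":-60,"tz":61,"twist":0,"jaw":1},{"tx":-14,"ty":-60,"tz":61,"twist":0,"jaw":1}]' 110
python3 - <<'E'
from plant import monitor,viewer
from h import *
o=monitor.get_obs(); print(o["eef_pos"],rk(o["eef_pos"]),o["ft_force"],o["torque"])
s=viewer.snapshot("side"); crop(s["frame"],220,180,350,290,5,"pics/side9.png");np.savez("side9.npz",**s)
s=viewer.snapshot("top"); crop(s["frame"],335,130,465,240,5,"pics/top9.png");np.savez("top9.npz",**s)
E
```

```text
time_s: 9.43
eef_pos: [0.492, -0.0565, 0.015]
orientation: [0.0, 0.997, 0.074, -0.0]
ft_force: [0.6, 0.4, -1.1]
opening: 0.0222
[ 0.49196705 -0.05654     0.01498989] [-242.5    4.7] [ 0.6285262   0.43825667 -1.07944906] [ 0.07570047 -0.03755515  0.0038219 ]
```

View pics/side9.png

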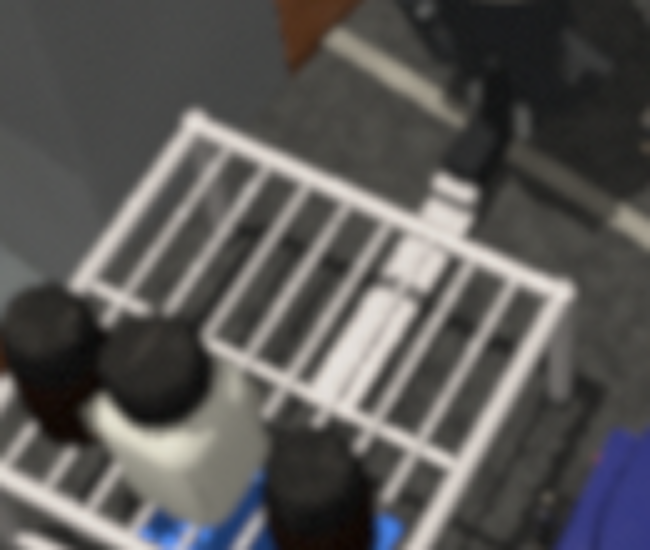

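View pics/top9.png

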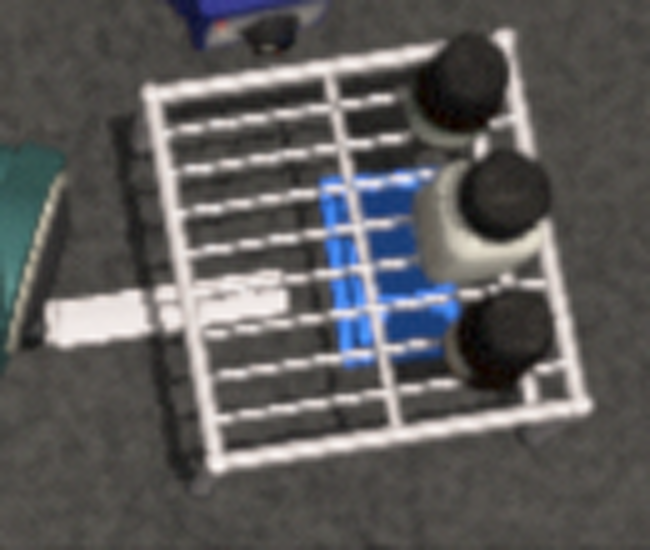

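```bash
python3 -m crank '[{"tx":0,"ty":12,"tz":0,"twist":0,"jaw":1},{"tx":0,"ty":24,"tz":0,"twist":0,"jaw":1},{"tx":0,"ty":32,"tz":0,"twist":0,"jaw":1},{"tx":0,"ty":37,"tz":0,"twist":0,"jaw":1},{"tx":0,"ty":41,"tz":0,"twist":0,"jaw":1},{"tx":0,"ty":45,"tz":0,"twist":0,"jaw":1},{"tx":0,"ty":48,"tz":0,"twist":0,"jaw":1},{"tx":0,"ty":51,"tz":0,"twist":0,"jaw":1},{"tx":0,"ty":54,"tz":0,"twist":0,"jaw":1},{"tx":0,"ty":56,"tz":0,"twist":0,"jaw":1},{"tx":0,"ty":58,"tz":0,"twist":0,"jaw":1},{"tx":0,"ty":58,"tz":0,"twist":0,"jaw":1}]' 110
python3 - <<'E'
from plant import monitor,viewer
from h import *
o=monitor.get_obs(); print(o["eef_pos"],rk(o["eef_pos"]),o["ft_force"],o["torque"])
s=viewer.snapshot("side"); crop(s["frame"],220,180,350,290,5,"pics/side10.png");np.savez("side10.npz",**s)
s=viewer.snapshot("top"); crop(s["frame"],335,130,465,240,5,"pics/top10.png");np.savez("top10.npz",**s)
E
```

```text
time_s: 10.53
eef_pos: [0.5004, -0.1142, 0.0148]
orientation: [0.0, 0.997, 0.074, 0.0]
ft_force: [0.0, -0.4, -1.3]
opening: 0.0221
[ 0.50044815 -0.11415723  0.01483825] [-184.3    4.4] [ 0.02270181 -0.35718546 -1.29215211] [0.00100952 0.05353299 0.02191813]
```

View pics/side10.png

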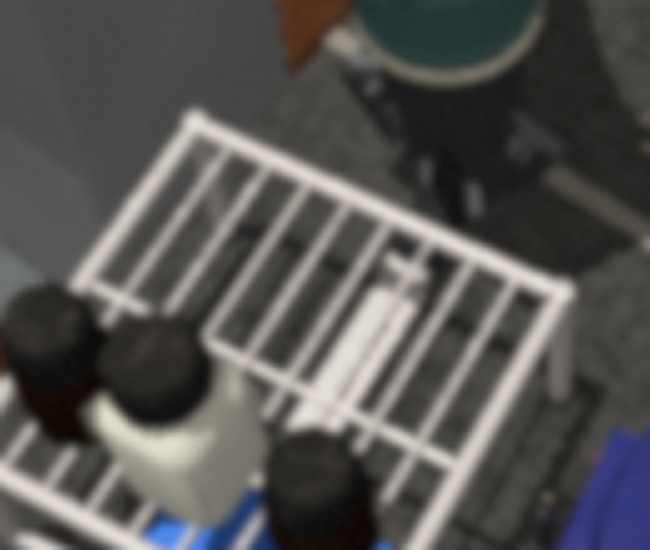

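View pics/top10.png

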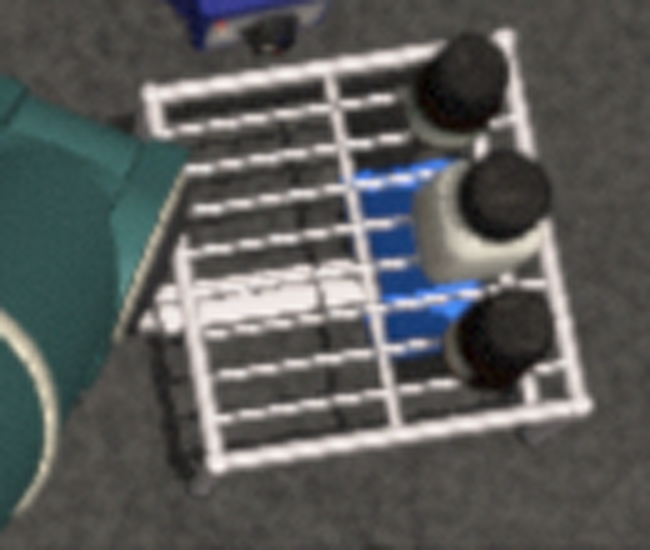

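```bash
python3 -m crank '[{"tx":0,"ty":2,"tz":0,"twist":0,"jaw":1},{"tx":0,"ty":4,"tz":0,"twist":0,"jaw":1},{"tx":0,"ty":5,"tz":0,"twist":0,"jaw":1},{"tx":0,"ty":6,"tz":0,"twist":0,"jaw":1},{"tx":0,"ty":6,"tz":0,"twist":0,"jaw":1}]' 110
python3 -m crank '[{"tx":0,"ty":1,"tz":0,"twist":0,"jaw":1},{"tx":0,"ty":2,"tz":0,"twist":0,"jaw":1},{"tx":0,"ty":2,"tz":0,"twist":0,"jaw":1}]' 110
```

```text
time_s: 11.05
eef_pos: [0.5013, -0.12, 0.0148]
orientation: [0.0, 0.997, 0.074, 0.0]
ft_force: [-0.1, 0.2, -1.3]
opening: 0.0225
time_s: 11.3
eef_pos: [0.5015, -0.1219, 0.0148]
orientation: [0.0, 0.997, 0.074, -0.0]
ft_force: [-0.2, 0.9, -2.1]
opening: 0.0222
```

```bash
python3 -m crank '[{"tx":0,"ty":1,"tz":0,"twist":0,"jaw":1},{"tx":0,"ty":2,"tz":0,"twist":0,"jaw":1},{"tx":0,"ty":2,"tz":0,"twist":0,"jaw":1}]' 110
python3 - <<'E'
from plant import monitor,viewer
from h import *
o=monitor.get_obs(); print(o["eef_pos"],rk(o["eef_pos"]),o["ft_force"],o["torque"])
s=viewer.snapshot("side"); crop(s["frame"],220,180,350,290,5,"pics/side11.png");np.savez("side11.npz",**s)
s=viewer.snapshot("top"); crop(s["frame"],335,130,465,240,5,"pics/top11.png");np.savez("top11.npz",**s)
E
```

```text
time_s: 11.55
eef_pos: [0.5014, -0.122, 0.0146]
orientation: [-0.001, 0.997, 0.074, -0.001]
ft_force: [-2.9, 11.3, 0.3]
opening: 0.0224
[ 0.501397   -0.12202397  0.01456342] [-176.4    4.1] [-2.91640129 11.28043169  0.26817494] [ 2.19820152  0.5479492  -0.15287751]
```

View pics/side11.png

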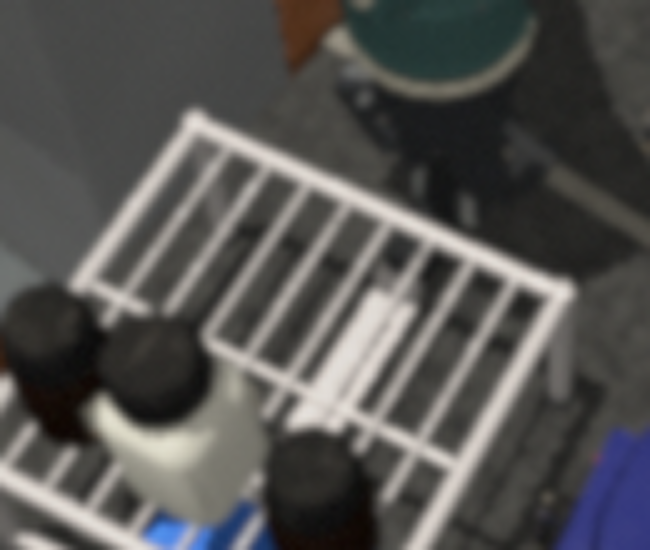

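View pics/top11.png

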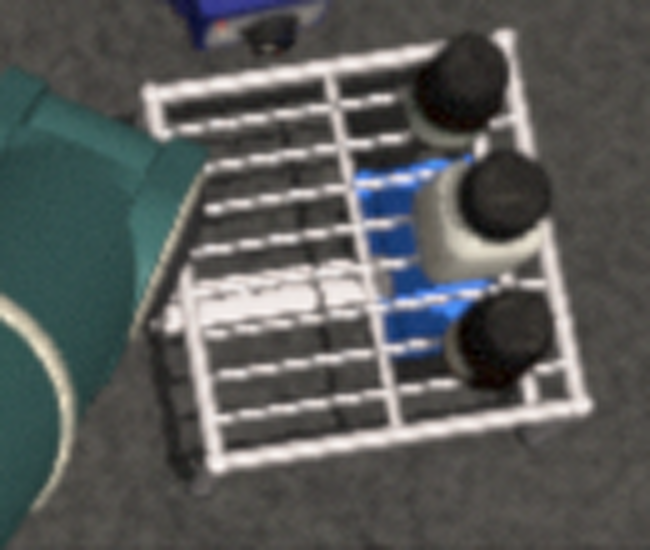

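```bash
python3 -m crank '[{"tx":0,"ty":-4,"tz":0,"twist":0,"jaw":1},{"tx":0,"ty":-16,"tz":0,"twist":0,"jaw":1},{"tx":0,"ty":-36,"tz":0,"twist":0,"jaw":1},{"tx":0,"ty":-61,"tz":0,"twist":0,"jaw":1},{"tx":0,"ty":-86,"tz":-2,"twist":0,"jaw":1},{"tx":0,"ty":-111,"tz":-4,"twist":0,"jaw":1},{"tx":0,"ty":-136,"tz":-4,"twist":0,"jaw":1},{"tx":0,"ty":-161,"tz":-4,"twist":0,"jaw":1},{"tx":0,"ty":-186,"tz":-4,"twist":0,"jaw":1},{"tx":0,"ty":-211,"tz":-4,"twist":0,"jaw":1},{"tx":0,"ty":-236,"tz":-4,"twist":0,"jaw":1},{"tx":0,"ty":-261,"tz":-4,"twist":0,"jaw":1}]' 110
python3 -m crank '[{"tx":0,"ty":-15,"tz":0,"twist":0,"jaw":1},{"tx":0,"ty":-24,"tz":0,"twist":0,"jaw":1},{"tx":0,"ty":-27,"tz":4,"twist":0,"jaw":1},{"tx":0,"ty":-27,"tz":6,"twist":0,"jaw":1},{"tx":0,"ty":-27,"tz":6,"twist":0,"jaw":1},{"tx":0,"ty":-27,"tz":6,"twist":0,"jaw":1}]' 110
python3 - <<'E'
from plant import monitor,viewer
from h import *
o=monitor.get_obs(); print(o["eef_pos"],rk(o["eef_pos"]),o["ft_force"],o["torque"])
s=viewer.snapshot("side"); crop(s["frame"],220,180,350,290,5,"pics/side12.png");np.savez("side12.npz",**s)
s=viewer.snapshot("top"); crop(s["frame"],335,130,465,240,5,"pics/top12.png");np.savez("top12.npz",**s)
E
```

```text
time_s: 12.65
eef_pos: [0.4629, 0.1362, 0.0189]
orientation: [0.0, 0.997, 0.074, 0.0]
ft_force: [-0.2, -0.8, -1.0]
opening: 0.0223
time_s: 13.15
eef_pos: [0.4596, 0.1599, 0.0126]
orientation: [0.0, 0.997, 0.073, -0.0]
ft_force: [0.1, 1.0, -1.8]
opening: 0.0226
[0.45956644 0.15991495 0.01259923] [-461.4    5.4] [ 0.12854044  1.0093293  -1.78563097] [ 0.0535072   0.0094849  -0.02979284]
```

View pics/side12.png

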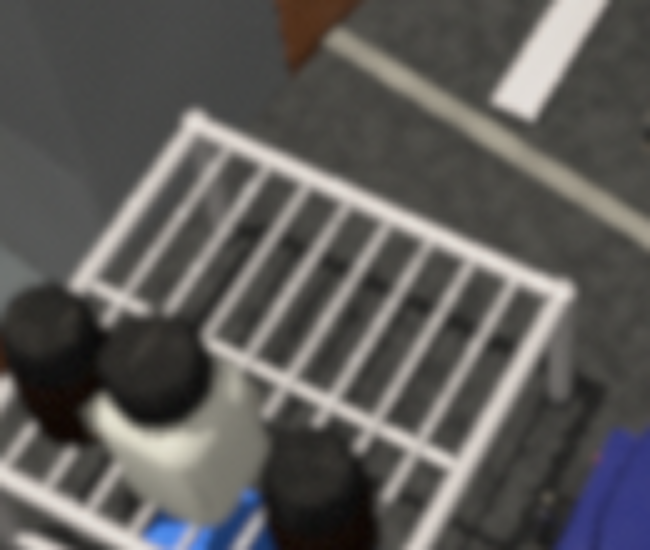

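View pics/top12.png

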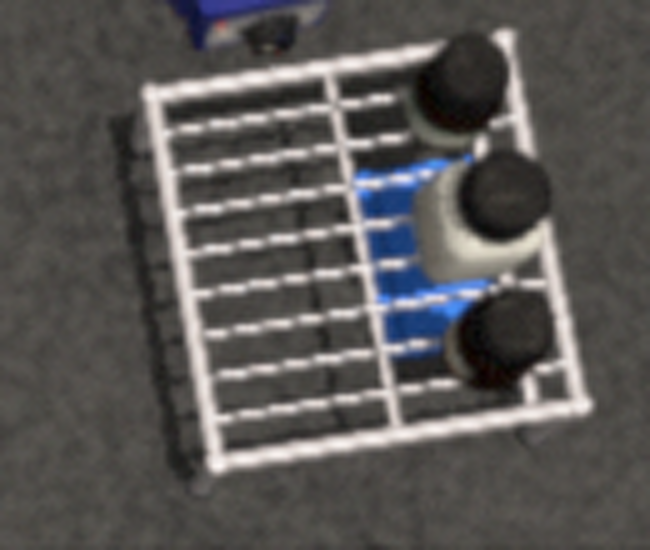

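```bash
python3 - <<'E'
from h import *
s=dict(np.load("top12.npz"));c=cam(s); S=dict(np.load("side12.npz"));C=cam(S)
crop(S["frame"],205,225,315,325,7,"pics/side12b.png"); crop(s["frame"],390,140,465,225,8,"pics/top12b.png")
for p in [(100,-60),(100,60),(24,60),(24,-60)]:
    w=RO+RX*p[0]/1000+RY*p[1]/1000; print(p,[ (proj(c,[*w,z])).round(1) for z in (.004,)],[(proj(C,[*w,z])).round(1) for z in (.004,)])
E
```

```text
(100, -60) [array([437.1, 200.8])] [array([238.8, 294.2])]
(100, 60) [array([429.5, 163.7])] [array([278. , 315.5])]
(24, 60) [array([405.7, 167.4])] [array([292.9, 289.8])]
(24, -60) [array([412.9, 204.7])] [array([254.7, 270. ])]
```

View pics/side12b.png

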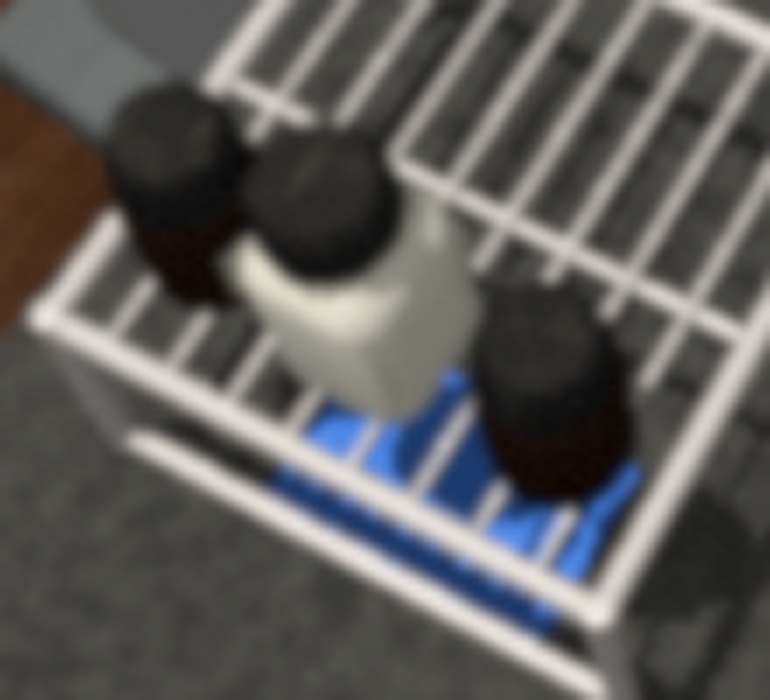

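View pics/top12b.png

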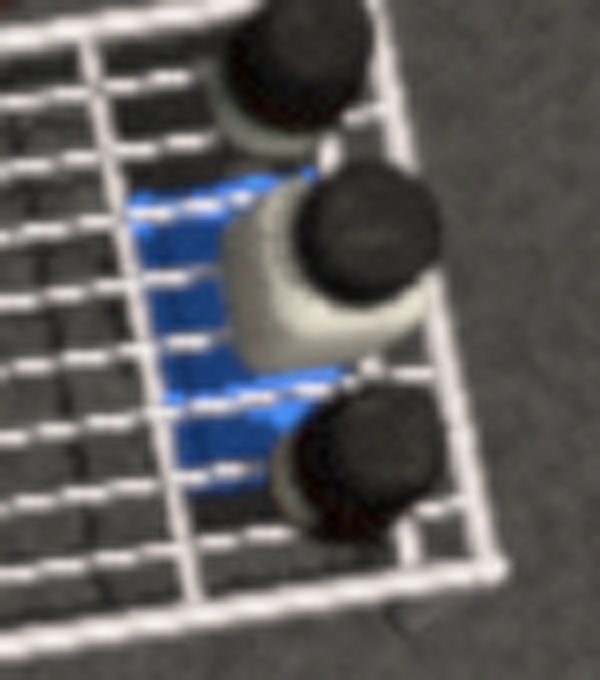

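```bash
python3 -m crank '[{"tx":0,"ty":0,"tz":2,"twist":0,"jaw":1},{"tx":0,"ty":0,"tz":4,"twist":0,"jaw":1},{"tx":0,"ty":0,"tz":6,"twist":0,"jaw":1},{"tx":0,"ty":0,"tz":6,"twist":0,"jaw":1},{"tx":0,"ty":0,"tz":6,"twist":0,"jaw":1}]' 110
```

```text
time_s: 13.67
eef_pos: [0.4594, 0.1611, 0.0066]
orientation: [0.0, 0.997, 0.074, -0.0]
ft_force: [0.3, -0.7, -1.5]
opening: 0.0225
```

```bash
python3 -m crank '[{"tx":0,"ty":0,"tz":1,"twist":0,"jaw":1},{"tx":0,"ty":0,"tz":1.5,"twist":0,"jaw":1},{"tx":0,"ty":0,"tz":1.5,"twist":0,"jaw":1},{"tx":0,"ty":0,"tz":1.5,"twist":0,"jaw":1}]' 110
```

```text
time_s: 14.0
eef_pos: [0.4596, 0.1612, 0.0059]
orientation: [-0.0, 0.997, 0.074, 0.0]
ft_force: [-4.9, -2.5, 16.6]
opening: 0.0224
```

Contact on the counter. Open slowly and lift away.

```bash
python3 -m crank '[{"tx":0,"ty":0,"tz":-0.5,"twist":0,"jaw":0.6},{"tx":0,"ty":0,"tz":-0.5,"twist":0,"jaw":0.3},{"tx":0,"ty":0,"tz":-0.5,"twist":0,"jaw":0},{"tx":0,"ty":0,"tz":-0.5,"twist":0,"jaw":0},{"tx":0,"ty":0,"tz":-0.5,"twist":0,"jaw":0},{"tx":0,"ty":0,"tz":-0.5,"twist":0,"jaw":0},{"tx":0,"ty":0,"tz":-0.5,"twist":0,"jaw":0},{"tx":0,"ty":0,"tz":-15,"twist":0,"jaw":0},{"tx":0,"ty":0,"tz":-40,"twist":0,"jaw":0},{"tx":0,"ty":0,"tz":-75,"twist":0,"jaw":0},{"tx":0,"ty":0,"tz":-115,"twist":0,"jaw":0},{"tx":0,"ty":0,"tz":-150,"twist":0,"jaw":0}]'
python3 -m crank '[{"tx":0,"ty":-20,"tz":-15,"twist":0,"jaw":0},{"tx":0,"ty":-50,"tz":-30,"twist":0,"jaw":0},{"tx":0,"ty":-80,"tz":-40,"twist":0,"jaw":0},{"tx":0,"ty":-100,"tz":-40,"twist":0,"jaw":0},{"tx":0,"ty":-100,"tz":-40,"twist":0,"jaw":0},{"tx":0,"ty":-100,"tz":-40,"twist":0,"jaw":0},{"tx":0,"ty":-100,"tz":-40,"twist":0,"jaw":0},{"tx":0,"ty":-100,"tz":-40,"twist":0,"jaw":0},{"tx":0,"ty":-100,"tz":-40,"twist":0,"jaw":0}]'
python3 - <<'E'
from plant import monitor,viewer
from h import *
o=monitor.get_obs(); print(o["eef_pos"],o["ft_force"],o["opening"])
s=viewer.snapshot("side"); crop(s["frame"],200,120,380,330,3.5 if 0 else 2.8,"pics/side13.png")
s=viewer.snapshot("top"); crop(s["frame"],225,120,475,250,3.2,"pics/top13.png"); c=cam(s)
h=cv2.cvtColor(s["frame"],cv2.COLOR_RGB2HSV); m=cv2.inRange(h,np.array((0,0,150)),np.array((180,60,255))); z=np.zeros_like(m); z[200:226,274:327]=m[200:226,274:327]
ys,xs=np.nonzero(z); W=np.array([ray(c,(x,y),.0035)[:2] for x,y in zip(xs,ys)])*1000
print(cv2.boxPoints(cv2.minAreaRect(W.astype(np.float32))).round(1).tolist(),len(xs))
E
```

```text
time_s: 15.0
eef_pos: [0.4593, 0.1608, 0.1573]
orientation: [0.0, 0.997, 0.074, 0.0]
ft_force: [0.7, 0.2, 0.1]
opening: 0.0854
time_s: 15.75
eef_pos: [0.445, 0.2592, 0.1952]
orientation: [0.0, 0.997, 0.073, -0.0]
ft_force: [0.1, -0.6, -0.5]
opening: 0.0853
[0.44501239 0.25917597 0.19516977] [ 0.10194609 -0.62020821 -0.45449318] 0.08531244308589435
[[406.79998779296875, -60.5], [484.8999938964844, -61.0], [486.0, 101.4000015258789], [407.8999938964844, 101.9000015258789]] 397
```

View pics/side13.png

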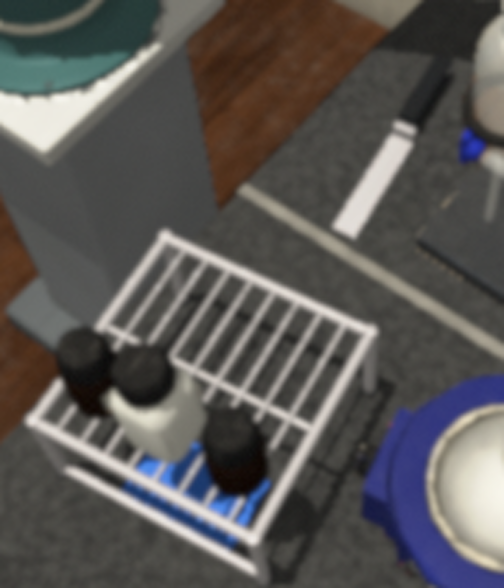

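View pics/top13.png

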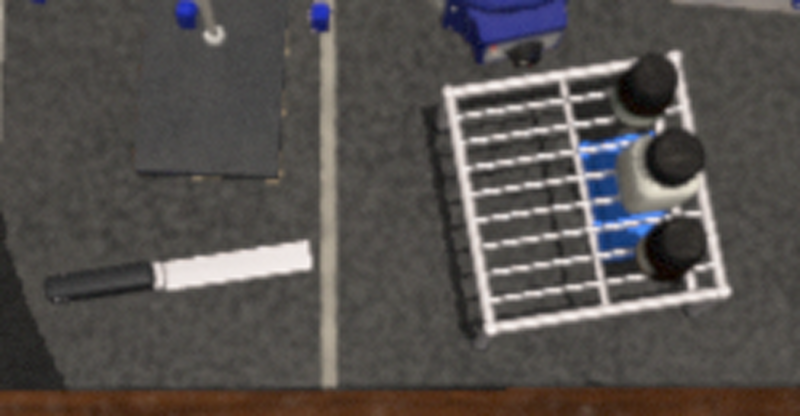

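```bash
python3 - <<'E'
from plant import ticket
print(ticket.hand_in())
E
```

```text
the job is handed in; nothing more can be done
None
```

I flipped the tray mouth-down under the rack with the turner's blade and pushed it back to the stop rail. I then laid the turner flat on the counter left of the rack and handed the job in at about 16 s. The hand-in reports no verdict.

- **Tray:** it went over on the first try and came down about 3.5° off square. The push to the rail ended in firm contact, 11.6 N. The toe was then at x ≈ 35 mm in the rack frame, against 34 mm expected for a flush tray. In the side view the rear flange lies flat along the rail and about parallel to it. The bottles and a deck bar hid the tray's front edge, so I checked squareness only by that view and the firm contact.
- **Turner:** it lies flat, with its toe about 10 cm in front of the rack footprint. The automatic outline of the blade in the last top view came out far too wide (about 78 mm for a 28 mm blade), so I judged its final place by eye and from the gripper's release pose.
- **Bottles and gripper:** the bottles look unmoved in both views. I kept the gripper off the tray throughout. It is open, lifted clear and reads about zero force.

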